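Read out the button logger of a specimen transport box

ROBOT

A 6-joint arm with a two-finger parallel gripper is mounted at the origin on a cart in front of the work surface, level with it; the furniture and walls round the work are solid. World frame = base frame: x ahead of the robot, y to its left, z up, the work surface at z = 0. Lengths are in m, angles in degrees, forces in N, time in s.
With the tool pointing down it reaches from about 0.35 to 0.875 m from the base axis. Payload 4.2 kg.
Tool frame: the origin (TCP) lies on the centre line of the jaws, within the pads' length; the fingertips stand 19 mm ahead of it and the grasp point (between the pads) is the TCP; x points along the fingers, y is the direction in which the jaws open and shut, and the axes are right-handed (so a half turn about x gives the same grasp; the last joint's range is limited). The gripper opens to 87 mm and grips with 3 to 60 N. Pads are 19 mm wide; open, the fingers measure 117 mm over their backs; the gripper's body (75 mm by 190 mm) begins 51 mm behind the grasp point.
Start: joints at [79.504, 22.042, 0.453, 0, -68.411, -14.817], TCP at [0.267, 0.565, 0.242] pointing down, gripper open.
Joint ranges: [-179.83, 179.83], [-69.29, 118.12], [-61.27, 80.66], [-181.25, 117.63], [-171.15, -9.14], [-177.46, 177.46]. Speed limits (degrees/s): [159.86, 159.86, 180, 180, 180, 180].

INTERFACE

Orientations are given as a 3x3 rotation matrix whose columns are the frame's x, y, z axes.
In Python, from station import r, viewer, job, spotter gives the robot as it stands.
- The arm moves only by the tool play_rows, never from a script. Its argument "commands" is a list of rows, each an object of numbers: "fingers": the gripper command: -1 is fully open, 1 is shut, values between are in proportion; "tx", "ty", "tz": the shift along the tool's x, y, z normalised to -1 to 1, where 1 is 750 mm; "ax", "ay", "az": the turn, a rotation vector about the tool's x, y, z normalised to -1 to 1, where 1 is pi rad. In form: [{"fingers": .., "tx": .., "ty": .., "tz": .., "ax": .., "ay": .., "az": ..}, ...]. A call has 1 to 5 rows; each row is the pose to reach, as a shift and turn from the pose commanded when the call began, along the tool's axes at that moment, turning the shorter way round; what a row does not reach only later rows make up. A row lasts 1/12 s, in which the tool goes at most 41.7 mm and 7.16 degrees, less where a joint would pass 70% of its speed; a pose out of reach is approached as far as the arm can. A call with a number of a shift or a turn outside -1 to 1 is refused whole. A call with a gripper value outside its range is refused whole. The fingers move at their own pace and stop on an object; the grip force is fixed at half the most. Time passes only in rows, so rows that repeat a pose let the fingers close. It gives the time, the measured TCP pose, the force and the opening at its end, in the units of the state.
- r.sense(): the state, without advancing time (a new reading comes with each control period).
- viewer.capture(name): name is "scene" or "side" or "wrist"; returns a dict with "image" (384x512x3 uint8, red, green, blue), "fx", "fy", "cx", "cy" (pixels), "R" (3x3) and "t" (3): a world point X has camera coordinates R X + t; the wrist camera has in their place "mount" (4x4, takes a point from camera to tool coordinates, whose origin is the TCP and whose axes are the tool frame's). Camera axes: x right, y down, z forward; pixel columns grow to the right and rows downward; lengths in m; the calibration is good to about 2 mm. A picture is of the moment at which its call begins: read the wrist's pose just before it. There is no depth.
- job.finish_job(): hands the job in, once; it reports no verdict.
Trained networks look in a picture, given as the dict that the camera call returned (one of the last four; its "shot" number tells which), for a name from the list of things; names that differ only in an ending like _2 or _b are one class to them, and where a whole thing is asked for, a point or a joint stands for the part that bears it (a point fixed in the world has none). Each returns a list of dicts, best first, with "score" (0 to 1); they miss things now and then, are a little off and sometimes report something else, mostly with a low value. They report only what shows in the picture. A call takes as long as a camera call.
- spotter.find_in(name, picture): "uv" ([column, row] in pixels, amid what is visible of it).
- spotter.silhouettes(name, picture): "region" (384x512 bool, what is visible of it) and "uv" ([column, row] in pixels, amid what is visible of it).
The state is a dict: "time_s": time; "joints": joint angles; "joint_velocities": joint speeds; "effort": joint torques, N m; "tcp_pos": TCP position; "ee_rot": TCP orientation; "wrist_force": force on the tool from outside, world axes, zero at the start; "moment": the same for the moment, N m; "gripper_width": opening from 0.0 (shut) to 1.0 (fully open).
Only numpy, scipy, OpenCV 4.12 (cv2) and the standard library are available. Lean on these libraries where they do the work, as an engineer would, in place of code of your own. Each camera call takes 0.05 s, during which the arm holds its last target. There are 200 camera calls.

TASK

A specimen transport box has come in and its temperature logger, a round steel button under the blue sliding cover on the lid, has to be read out. Slide the blue cover fully open, then lift the black reader out of its white charging stand and set the brass nose on the steel button, square to the sloping face, pushed gently in to about half of its spring travel. Finish holding the reader still like that for the download, without letting go, and leave everything else on the bench where it stands.

Things in the scene. Friction and masses are not known exactly. Their poses are not given: they have to be found in the camera images.
- logger: steel button of the logger: a 17 mm disc at the bottom of a round recess (22 mm across, bevelled mouth 27 mm) in the module's sloping face. Origin: centre of the disc's upper, contact face, 5 mm below the sloping face. z: outward normal of the sloping face, the line along which the reader must stand. y: level along the face, the way the cover opens (left, seen from the front). x: up the slope
- cover (a joint): the blue sliding cover over the recess, in m: 0 shut (it may start up to 4 mm open), 0.042 fully open against its stop. It slides along the y axis of the logger, needs 1 to 2 N and stays where it is left.
- cover_grip (a point): point on the finger ridge of the blue cover, on its middle line 5.5 mm below its top; axes as logger. The ridge is 9 mm thick along y, 30 mm long up the slope and stands 11.5 mm above the cover plate (3 mm thick, 36 mm along y, 42 mm up the slope). Black rails 5 mm high run along the plate's upper and lower edges, 24 mm either side of the ridge's middle
- reader_grip (a point): the reader, a black rounded bar 30 (its x) x 24 (its y) x 110 mm (its z), about 130 g, upright in the stand. The point, where to hold it, is on its long axis, 80 mm above the bar's lower end and 30 mm below its top; z points up, away from the nose. The brass nose (11 mm across) stands 18 mm out of the lower end: its tip is 98 mm below this point. It leaves the stand after 50 mm of lift
- nose (a joint): how far the reader's sprung brass nose is pushed in, in m: 0 out, 0.008 fully in. It begins to move at 2 N and is fully in at 10 N (1 N per mm).
- nose_tip (a point): centre of the flat end of the brass nose; z points up along the reader.
- stand: white charging stand: a 74 x 66 mm block, 24 mm high, on which the reader's bar stands in a collar (41 x 35 mm outside, 33 x 27 inside: 1.5 mm play) whose rim is 54 mm above the bench. Origin: centre of its underside, z up; axes as the reader's. It does not move. A tall reagent carton stands about 0.1 m to its right and a microscope behind it: swing the arm in close to the base when passing them
- transport_box: the clear lidded box that carries the grey module on its lid, 176 (x) x 156 (y) x 74 mm. Origin at the centre of its underside; its x points away from its front. It does not move.
- pot_a: specimen pot with a yellow cap, 51 mm in diameter and 62 mm high, loose; origin at the centre of its underside
- pot_b: a second specimen pot like the first, loose
- timer: white bench timer, 24 x 66 x 66 mm, standing, loose; origin at the centre of its underside
- module: grey wedge-shaped logger module fixed on the box's lid, 74 x 128 mm. Its face slopes 20 degrees down towards its front (-x). Origin: centre of its underside, 74 mm above the bench; the middle of the sloping face is about 28 mm higher. It does not move

How it is judged:
By the outcome, as a careful person would: the job done as asked, in the order asked, and still so for the second after the job is handed in, while the arm keeps its last pose, push and grip.
It also fails if it takes over 58 s, if anything falls off the work surface, if the arm or the gripper's body presses on something with over 40 N, if the wrist force passes 120 N, or if a joint passes its speed limit or range.

## Working session

There is one attempt and no reset: what is moved stays moved. The work goes in short steps, Python scripts to look and compute and a tool call to move; the robot and the scene stay as the last step left them, time stands still between calls to the robot, and variables do not carry over. Pictures are saved under pics/ and viewed, about 8 in all and at most 12, crops included, and the job is handed in when it is done.

Besides the shell and the picture viewer there is one more tool, called after ">>>" by a JSON object that holds its "name" and its "arguments". play_rows: Moves the arm, as the interface text tells. Its arguments: {"type":"object","properties":{"commands":{"type":"array"}},"required":["commands"]}

```bash
ls; mkdir -p pics; cat > h.py <<'E'
import numpy as np, cv2
from station import r, viewer, job, spotter
def save(n,im): cv2.imwrite(f'pics/{n}.png',cv2.cvtColor(im,cv2.COLOR_RGB2BGR))
def cam(name):
    s=r.sense(); c=viewer.capture(name)
    if 'mount' in c:
        T=np.eye(4);T[:3,:3]=np.array(s['ee_rot']);T[:3,3]=s['tcp_pos']
        W=np.linalg.inv(T@np.array(c['mount'])); c['R']=W[:3,:3]; c['t']=W[:3,3]
    c['R']=np.array(c['R']);c['t']=np.array(c['t']);return c
def proj(c,X):
    p=c['R']@np.array(X)+c['t'];return np.array([c['fx']*p[0]/p[2]+c['cx'],c['fy']*p[1]/p[2]+c['cy']])
def ray(c,uv):
    d=c['R'].T@np.array([(uv[0]-c['cx'])/c['fx'],(uv[1]-c['cy'])/c['fy'],1]);return -c['R'].T@c['t'],d/np.linalg.norm(d)
def onz(c,uv,z):
    o,d=ray(c,uv);return o+d*(z-o[2])/d[2]
def tri(obs):
    A=np.zeros((3,3));b=np.zeros(3)
    for c,uv in obs:
        o,d=ray(c,uv);P=np.eye(3)-np.outer(d,d);A+=P;b+=P@o
    X=np.linalg.solve(A,b);return X,[np.round(proj(c,X)-uv,1) for c,uv in obs]
E
python3 - <<'E'
from h import *
np.set_printoptions(precision=4,suppress=True)
s=r.sense();print(s)
C={n:cam(n) for n in('scene','side','wrist')}
for n,c in C.items():
    print(n,c['fx'],c['cx'],-c['R'].T@c['t'],c['R'][2]);
    for k in('logger','cover_grip','reader_grip','nose_tip','stand','transport_box','module','pot_a','timer'):
        print(n,k,[(np.round(q['uv'],1),round(q['score'],2)) for q in spotter.find_in(k,c)[:3]])
save('a',np.hstack([C['scene']['image'],C['side']['image']])[:, :][::1,::1] if 0 else cv2.resize(np.vstack([C['scene']['image'],]),(800,600)))
save('b',cv2.resize(C['side']['image'],(800,600)))
E
```

```text
pics
{'time_s': 0.0, 'joints': array([ 79.5049,  22.0914,   0.3801,  -0.0272, -68.4133, -14.816 ]), 'joint_velocities': array([ 0.0014,  0.0261,  0.0912, -0.0144, -0.0055, -0.0757]), 'effort': array([  0.0007, -39.0658,  18.7404,   4.2201,   0.011 ,  -0.0002]), 'tcp_pos': array([0.267 , 0.5645, 0.2405]), 'ee_rot': array([[-0.0008, -0.4277, -0.9039],
       [-0.0021, -0.9039,  0.4277],
       [-1.    ,  0.0022, -0.0001]]), 'wrist_force': array([ 0.6121,  0.2649, -0.4684]), 'moment': array([ 0.0355, -0.0109,  0.0041]), 'gripper_width': 1.003850418861507}
scene 381.9426373559604 259.3073793072685 [ 0.0111 -0.0446  0.8467] [ 0.5356  0.3736 -0.7573]
scene logger []
scene cover_grip [(array([238.5, 185. ]), 0.75)]
scene reader_grip [(array([305.9, 234.4]), 0.9)]
scene nose_tip [(array([347.6, 232.5]), 0.42)]
scene stand [(array([304.7, 252.5]), 0.83), (array([347.5, 232.4]), 0.57)]
scene transport_box [(array([237. , 200.9]), 0.76)]
scene module [(array([235.2, 183.8]), 0.55)]
scene pot_a [(array([348.2, 232.6]), 0.88), (array([194.7, 177.5]), 0.72)]
scene timer [(array([189.2, 160.6]), 0.78), (array([305.5, 232.8]), 0.33)]
side 358.7014796649936 251.8958286578169 [ 0.1564 -0.3034  0.6168] [ 0.414   0.7088 -0.5711]
side logger []
side cover_grip [(array([241.7, 188.1]), 0.45)]
side reader_grip [(array([277.8, 242.4]), 0.63)]
side nose_tip [(array([243.3, 186. ]), 0.29)]
side stand [(array([276.9, 271.6]), 0.73)]
side transport_box [(array([247.1, 204.7]), 0.64)]
side module [(array([239.7, 189.3]), 0.81)]
side pot_a [(array([208.9, 176. ]), 0.71)]
side timer [(array([214.1, 164.3]), 0.75), (array([248.1, 204.6]), 0.24)]
wrist 289.81523791661834 256.48033599275374 [0.3284 0.5363 0.3836] [-0.2233  0.103  -0.9693]
wrist logger []
wrist cover_grip []
wrist reader_grip []
wrist nose_tip []
wrist stand []
wrist transport_box []
wrist module []
wrist pot_a []
wrist timer []
```

View pics/a.png

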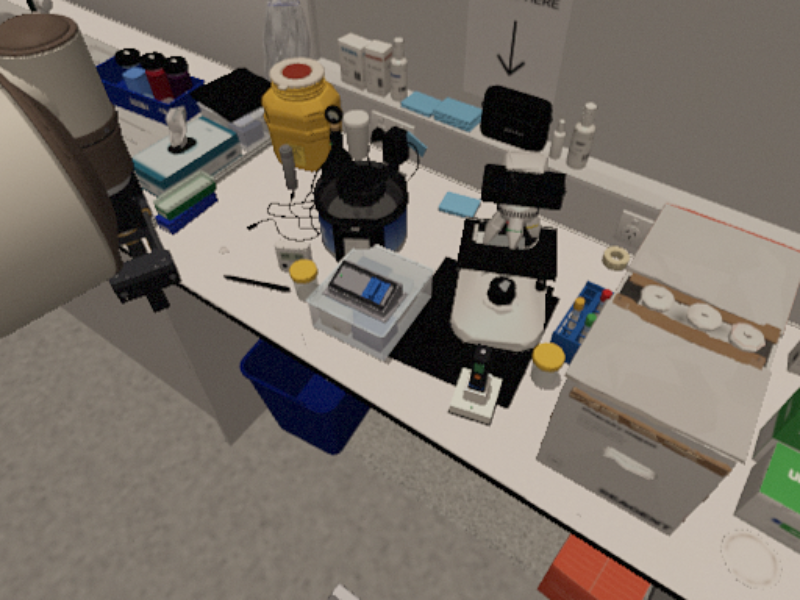

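View pics/b.png

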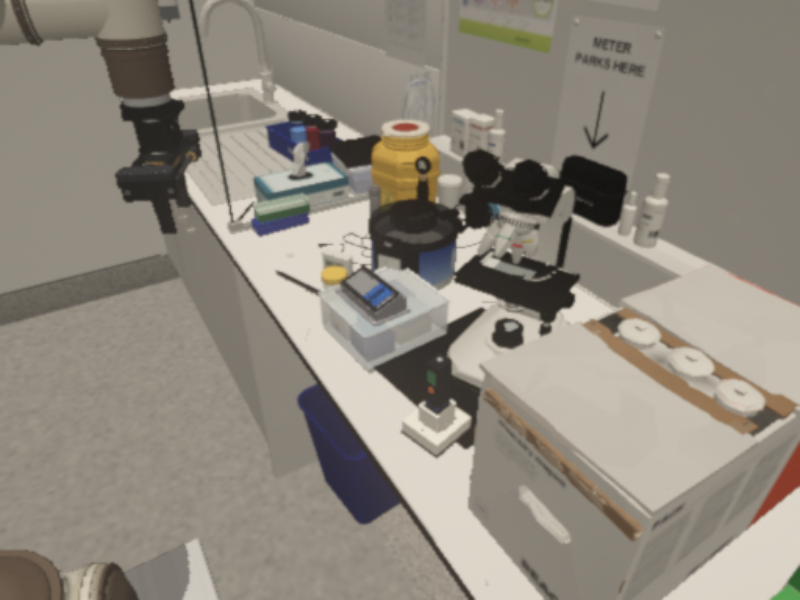

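```bash
python3 - <<'E'
from h import *
np.set_printoptions(precision=4,suppress=True)
C={n:cam(n) for n in('scene','side')}
for k in('cover_grip','reader_grip','stand','transport_box','module','pot_a','timer'):
    q={n:spotter.silhouettes(k,c)[:2] for n,c in C.items()}
    try:
        print(k,tri([(C[n],q[n][0]['uv']) for n in C]),[ [int(x['region'].sum()) for x in q[n]] for n in C])
    except Exception as e: print(k,e)
    if k in('pot_a',):
        for x in q['scene']: print(x['uv'],onz(C['scene'],x['uv'],.04))
E
```

```text
cover_grip (array([0.5309, 0.3811, 0.0876]), [array([ 0.2, -0.3]), array([-0.3,  0.2])]) [[198], [116, 1017]]
reader_grip (array([0.4953, 0.153 , 0.0894]), [array([ 0.1, -0.1]), array([-0.1,  0.1])]) [[316, 181], [569]]
stand (array([0.4852, 0.1515, 0.0037]), [array([ 0.4, -0.8]), array([-0.8,  0.7])]) [[725], [937]]
transport_box (array([ 0.5494,  0.3965, -0.0032]), [array([ 2.9, -4.3]), array([-4.1,  3.3])]) [[2543, 311], [2767, 138]]
module (array([0.5184, 0.382 , 0.092 ]), [array([-0.8,  1.4]), array([ 1.1, -1.1])]) [[1246], [1073]]
pot_a (array([0.3047, 0.0226, 0.4089]), [array([-5.2, 11.6]), array([  9.9, -11.2])]) [[461, 352], [137]]
[348.4, 231.7] [0.5909 0.0842 0.04  ]
[191.6, 176.5] [0.5071 0.5378 0.04  ]
timer (array([0.5437, 0.5909, 0.0421]), [array([ 1.7, -2.7]), array([-2.3,  2. ])]) [[326], [200]]
```

The scene shows the box at (370,295), with the module and blue cover on its lid. The reader is in its stand at (478,385), with the microscope behind it and the carton to its right. Next I move above the module for a close look.

>>> {"name": "play_rows", "arguments": {"commands": [{"fingers":-1,"tx":-0.02,"ty":0.03,"tz":-0.19,"ax":0,"ay":0,"az":0},{"fingers":-1,"tx":-0.02,"ty":0.03,"tz":-0.19,"ax":0,"ay":0,"az":0},{"fingers":-1,"tx":-0.02,"ty":0.03,"tz":-0.19,"ax":0,"ay":0,"az":0},{"fingers":-1,"tx":-0.02,"ty":0.03,"tz":-0.19,"ax":0,"ay":0,"az":0},{"fingers":-1,"tx":-0.02,"ty":0.03,"tz":-0.19,"ax":0,"ay":0,"az":0}]}}

```text
time_s: 2.72
tcp_pos: [0.3896, 0.4814, 0.2573]
ee_rot: [[0.001, -0.432, -0.902], [0.0, -0.902, 0.432], [-1.0, -0.001, -0.001]]
wrist_force: [-0.0, -0.2, 0.5]
gripper_width: 1.002
```

>>> {"name": "play_rows", "arguments": {"commands": [{"fingers":-1,"tx":-0.01,"ty":0.036,"tz":-0.16,"ax":0,"ay":0,"az":0},{"fingers":-1,"tx":-0.01,"ty":0.036,"tz":-0.16,"ax":0,"ay":0,"az":0},{"fingers":-1,"tx":-0.01,"ty":0.036,"tz":-0.16,"ax":0,"ay":0,"az":0},{"fingers":-1,"tx":-0.01,"ty":0.036,"tz":-0.16,"ax":0,"ay":0,"az":0},{"fingers":-1,"tx":-0.01,"ty":0.036,"tz":-0.16,"ax":0,"ay":0,"az":0}]}}

```text
time_s: 3.13
tcp_pos: [0.4845, 0.4069, 0.2638]
ee_rot: [[-0.0, -0.43, -0.903], [0.0, -0.903, 0.43], [-1.0, 0.0, 0.0]]
wrist_force: [-0.2, 0.1, 0.1]
gripper_width: 1.002
```

```bash
python3 - <<'E'
from h import *
np.set_printoptions(precision=4,suppress=True)
s=r.sense();print(s['time_s'],s['tcp_pos'],s['ee_rot'])
c=cam('wrist')
for k in('logger','cover_grip','transport_box','module'):
    print(k,[(np.round(q['uv'],1),round(q['score'],2),int(q['region'].sum()),cv2.minAreaRect(np.argwhere(q['region'])[:,::-1].astype(np.float32))) for q in spotter.silhouettes(k,c)[:2]])
save('c',cv2.resize(c['image'],(800,600),interpolation=cv2.INTER_CUBIC))
np.savez('c.npz',R=c['R'],t=c['t'],K=[c['fx'],c['fy'],c['cx'],c['cy']])
E
```

```text
3.1333 [0.4845 0.4069 0.2638] [[-0.0002 -0.4305 -0.9026]
 [ 0.0001 -0.9026  0.4305]
 [-1.      0.      0.0002]]
logger []
cover_grip [(array([279. , 140.7]), 0.83, 1175, ((277.24615478515625, 141.43075561523438), (34.7297248840332, 36.2181396484375), 60.2551155090332))]
transport_box [(array([229.8, 101.2]), 0.7, 14177, ((238.5653076171875, 121.3382797241211), (166.3074951171875, 144.8994140625), 60.64224624633789))]
module [(array([252. , 145.1]), 0.76, 7424, ((254.15606689453125, 145.2261962890625), (67.33893585205078, 115.04649353027344), 59.21585464477539))]
```

View pics/c.png

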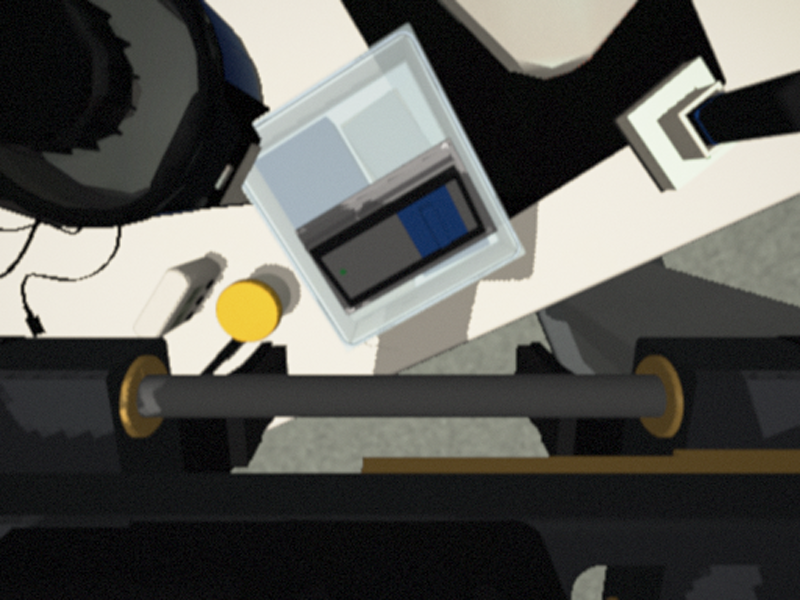

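The wrist picture shows the box yawed, with the blue cover at about (440,222) of 800 px and the grey module sloping towards the bottom left. The pot is at (248,310), and the reader in its stand is at (690,125). I'll compute the yaw next.

```bash
python3 - <<'E'
from h import *
np.set_printoptions(precision=4,suppress=True)
z=np.load('c.npz');K=z['K'];c=dict(R=z['R'],t=z['t'],fx=K[0],fy=K[1],cx=K[2],cy=K[3])
im=cv2.imread('pics/c.png');
hsv=cv2.cvtColor(im,cv2.COLOR_BGR2HSV);m=cv2.inRange(hsv,(105,120,60),(125,255,255));m[:150]=0;m[300:]=0;m[:,:370]=0;m[:,520:]=0
b=cv2.minAreaRect(np.argwhere(m>0)[:,::-1].astype(np.float32));print(b)
f=lambda p,h:onz(c,np.array(p)/1.5625,h)
for p,q,h in(((312,250),(455,165),.114),((350,305),(495,232),.09),((350,345),(523,250),.074),((408,25),(523,250),.074)):
    a=f(p,h);d=f(q,h)-a;print(a,d,np.degrees(np.arctan2(d[1],d[0])),np.linalg.norm(d))
for h in(.1,.105,.11):print(f(b[0],h))
E
```

```text
((433.3888854980469, 221.63404846191406), (53.36827850341797, 55.36140823364258), 59.620880126953125)
[0.5353 0.4467 0.114 ] [ 0.0083 -0.1049  0.    ] -85.45330440740015 0.10525674566145435
[0.4875 0.4464 0.09  ] [ 0.0032 -0.1147  0.    ] -88.38465249607984 0.11474411052916592
[0.456  0.4645 0.074 ] [ 0.0109 -0.1487  0.    ] -85.79893845301105 0.14906821427895733
[0.6371 0.3291 0.074 ] [-0.1702 -0.0132  0.    ] -175.55049525978228 0.17073397715672195
[0.5166 0.3677 0.1   ]
[0.517  0.3679 0.105 ]
[0.5175 0.3681 0.11  ]
```

```bash
cat >> h.py <<'E'
from scipy.spatial.transform import Rotation as Ro
def frame(yaw,tilt=20):  # logger axes
    return (Ro.from_euler('z',yaw,degrees=True)*Ro.from_euler('y',-tilt,degrees=True)).as_matrix()
def toolR(L): return np.column_stack([-L[:,2],-L[:,1],-L[:,0]])
def go(p,R):
    s=r.sense();E=np.array(s['ee_rot']);d=E.T@(np.array(p)-s['tcp_pos'])/.75
    w=Ro.from_matrix(E.T@R).as_rotvec()/np.pi
    print('now',np.round(s['tcp_pos'],4),'t',round(s['time_s'],2));print('tx ty tz',np.round(d,4),'a',np.round(w,4),'mm',np.round(d*750,1),'deg',np.round(w*180,1))
E
python3 - <<'E'
from h import *
L=frame(4.3);print(L)
go(np.array([.517,.368,.107])+.12*L[:,2]-.01*L[:,0],toolR(L))
E
```

```text
[[ 9.37047512e-01 -7.49787268e-02 -3.41057402e-01]
 [ 7.04569563e-02  9.97185134e-01 -2.56442349e-02]
 [ 3.42020143e-01 -1.73472348e-18  9.39692621e-01]]
now [0.4823 0.409  0.264 ] t 3.38
tx ty tz [ 0.0635  0.0629 -0.0066] a [-0.1622  0.1087 -0.0286] mm [47.6 47.1 -5. ] deg [-29.2  19.6  -5.2]
```

>>> {"name": "play_rows", "arguments": {"commands": [{"fingers":0.3,"tx":0.063,"ty":0.063,"tz":-0.007,"ax":-0.162,"ay":0.109,"az":-0.029},{"fingers":0.3,"tx":0.063,"ty":0.063,"tz":-0.007,"ax":-0.162,"ay":0.109,"az":-0.029},{"fingers":0.3,"tx":0.063,"ty":0.063,"tz":-0.007,"ax":-0.162,"ay":0.109,"az":-0.029},{"fingers":0.3,"tx":0.063,"ty":0.063,"tz":-0.007,"ax":-0.162,"ay":0.109,"az":-0.029},{"fingers":0.3,"tx":0.063,"ty":0.063,"tz":-0.007,"ax":-0.162,"ay":0.109,"az":-0.029}]}}

```text
time_s: 3.8
tcp_pos: [0.4666, 0.3645, 0.217]
ee_rot: [[0.345, 0.081, -0.935], [0.029, -0.997, -0.076], [-0.938, -0.001, -0.346]]
wrist_force: [-0.1, -0.4, 0.5]
gripper_width: 0.709
```

>>> {"name": "play_rows", "arguments": {"commands": [{"fingers":0.3,"tx":0,"ty":0,"tz":0,"ax":0,"ay":0,"az":0},{"fingers":0.3,"tx":0,"ty":0,"tz":0,"ax":0,"ay":0,"az":0}]}}

```text
time_s: 3.97
tcp_pos: [0.4665, 0.363, 0.2167]
ee_rot: [[0.341, 0.073, -0.937], [0.025, -0.997, -0.068], [-0.94, -0.001, -0.342]]
wrist_force: [1.7, -0.2, 0.9]
gripper_width: 0.555
```

```bash
python3 - <<'E'
from h import *
np.set_printoptions(precision=4,suppress=True)
s=r.sense();print(s['time_s'],s['tcp_pos'],s['ee_rot'],s['gripper_width'])
c=cam('wrist')
for k in('logger','cover_grip','module'):
    print(k,[(np.round(q['uv'],1),round(q['score'],2),int(q['region'].sum()),cv2.minAreaRect(np.argwhere(q['region'])[:,::-1].astype(np.float32))) for q in spotter.silhouettes(k,c)[:2]])
save('d',cv2.resize(c['image'],(800,600),interpolation=cv2.INTER_CUBIC))
np.savez('d.npz',R=c['R'],t=c['t'],K=[c['fx'],c['fy'],c['cx'],c['cy']])
E
```

```text
3.9667 [0.4665 0.363  0.2167] [[ 0.3409  0.0726 -0.9373]
 [ 0.0253 -0.9974 -0.0681]
 [-0.9397 -0.0005 -0.3419]] 0.5545707515917916
logger [(array([111.8, 183.1]), 0.21, 2166, ((116.0, 183.5), (62.0, 45.0), 0.0))]
cover_grip [(array([254.2, 181.6]), 0.71, 1477, ((254.0, 183.0), (38.0, 38.0), 90.0)), (array([231.7, 127.5]), 0.3, 12981, ((228.0, 159.5), (159.0, 152.0), 90.0))]
module [(array([228.2, 184. ]), 0.63, 8867, ((229.49996948242188, 181.99996948242188), (124.99998474121094, 71.99998474121094), 0.0))]
```

View pics/d.png

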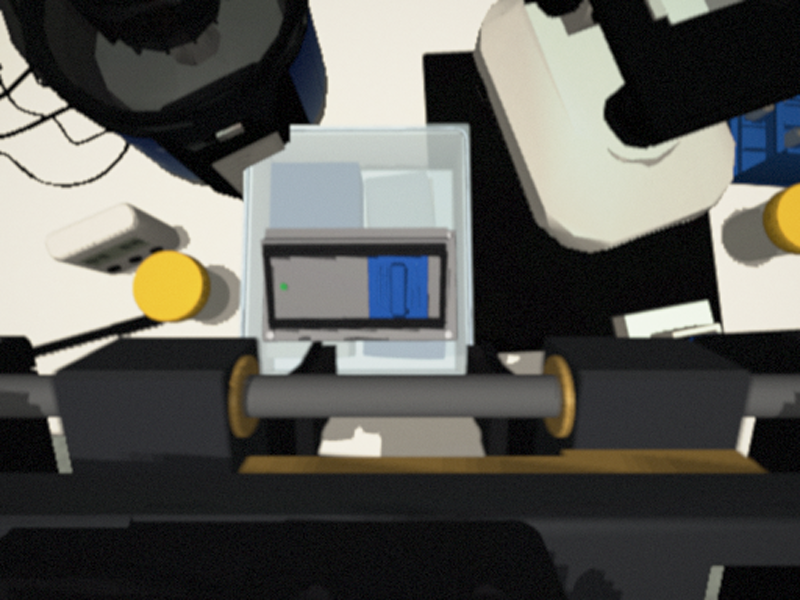

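View d shows the module square in the image. The blue cover is centred at about (398,286), its ridge spans x 392–408 and y 263–312, and the black rails lie above and below. I'll triangulate the cover from c and d.

```bash
python3 - <<'E'
from h import *
np.set_printoptions(precision=4,suppress=True)
def ld(n):
    z=np.load(n+'.npz');K=z['K'];return dict(R=z['R'],t=z['t'],fx=K[0],fy=K[1],cx=K[2],cy=K[3])
c,d=ld('c'),ld('d')
im=cv2.imread('pics/d.png');hsv=cv2.cvtColor(im,cv2.COLOR_BGR2HSV);m=cv2.inRange(hsv,(105,120,60),(125,255,255));m[:230]=0;m[340:]=0;m[:,:300]=0;m[:,460:]=0
b=cv2.minAreaRect(np.argwhere(m>0)[:,::-1].astype(np.float32));print(b)
print(tri([(c,np.array([433.4,221.6])/1.5625),(d,np.array(b[0])/1.5625)]))
print(tri([(c,np.array([252,145.1])),(d,np.array([228.2,184]))]))
# lid box corners, d: lid edges
for s in(1,):
  for uv in((263,231),(457,231),(265,340),(452,340),(368,286),(428,286),(398,255),(398,318)):
    print(uv,[onz(d,np.array(uv)/1.5625,h) for h in(.09,.105)])
L=frame(4.2)
P=tri([(c,np.array([433.4,221.6])/1.5625),(d,np.array(b[0])/1.5625)])[0]
q=(d['R']@P+d['t']);print('depth',q)
E
```

```text
((397.5, 286.5), (63.0, 59.0), 90.0)
(array([0.5174, 0.3683, 0.1094]), [array([-0.2,  0.2]), array([ 0.3, -0. ])])
(array([0.5218, 0.3965, 0.0597]), [array([-0.9,  0.9]), array([ 1.3, -0.3])])
(263, 231) [array([0.5495, 0.4574, 0.09  ]), array([0.5459, 0.4524, 0.105 ])]
(457, 231) [array([0.5585, 0.3335, 0.09  ]), array([0.5544, 0.3351, 0.105 ])]
(265, 340) [array([0.4804, 0.449 , 0.09  ]), array([0.4804, 0.4445, 0.105 ])]
(452, 340) [array([0.4888, 0.3324, 0.09  ]), array([0.4884, 0.3341, 0.105 ])]
(368, 286) [array([0.519 , 0.3875, 0.09  ]), array([0.517 , 0.3862, 0.105 ])]
(428, 286) [array([0.5217, 0.3496, 0.09  ]), array([0.5196, 0.3504, 0.105 ])]
(398, 255) [array([0.5402, 0.37  , 0.09  ]), array([0.5371, 0.3697, 0.105 ])]
(398, 318) [array([0.5001, 0.3671, 0.09  ]), array([0.4991, 0.3669, 0.105 ])]
depth [-0.0017 -0.0098  0.2668]
```

```bash
python3 - <<'E'
from h import *
L=frame(4.2);P=np.array([.5175,.368,.106]);print(L[:,2])
go(P+.0235*L[:,2],toolR(L))
E
```

```text
[-0.34110164 -0.02504894  0.93969262]
now [0.4687 0.3645 0.2177] t 4.17
tx ty tz [ 0.131   0.0003 -0.0102] a [-0.001  -0.0006  0.0008] mm [98.2  0.3 -7.6] deg [-0.2 -0.1  0.1]
```

>>> {"name": "play_rows", "arguments": {"commands": [{"fingers":0.3,"tx":0.05,"ty":0,"tz":-0.01,"ax":0,"ay":0,"az":0},{"fingers":0.3,"tx":0.09,"ty":0,"tz":-0.01,"ax":0,"ay":0,"az":0},{"fingers":0.3,"tx":0.115,"ty":0,"tz":-0.01,"ax":0,"ay":0,"az":0},{"fingers":0.3,"tx":0.125,"ty":0,"tz":-0.01,"ax":0,"ay":0,"az":0},{"fingers":0.3,"tx":0.131,"ty":0,"tz":-0.01,"ax":0,"ay":0,"az":0}]}}

```text
time_s: 4.58
tcp_pos: [0.5094, 0.3659, 0.1258]
ee_rot: [[0.342, 0.071, -0.937], [0.024, -0.997, -0.067], [-0.94, 0.0, -0.342]]
wrist_force: [1.0, -0.2, 0.5]
gripper_width: 0.35
```

>>> {"name": "play_rows", "arguments": {"commands": [{"fingers":0.3,"tx":0,"ty":0,"tz":0,"ax":0,"ay":0,"az":0},{"fingers":0.3,"tx":0,"ty":0,"tz":0,"ax":0,"ay":0,"az":0}]}}

```text
time_s: 4.75
tcp_pos: [0.5091, 0.3669, 0.1283]
ee_rot: [[0.344, 0.072, -0.936], [0.027, -0.997, -0.067], [-0.939, -0.003, -0.345]]
wrist_force: [-0.6, -0.2, -0.5]
gripper_width: 0.347
```

```bash
python3 - <<'E'
from h import *
L=frame(4.2);P=np.array([.5175,.368,.106])
c=cam('wrist');s=r.sense();print(s['wrist_force'],s['gripper_width'])
go(P+.0235*L[:,2],toolR(L))
save('e',cv2.resize(c['image'],(800,600),interpolation=cv2.INTER_CUBIC))
E
```

```text
[-0.40903874  0.58889444  0.34934241] 0.34974763649005947
now [0.509  0.367  0.1287] t 4.8
tx ty tz [ 0.001  -0.0005 -0.0003] a [-0.0005 -0.001   0.0009] mm [ 0.7 -0.4 -0.3] deg [-0.1 -0.2  0.2]
```

View pics/e.png

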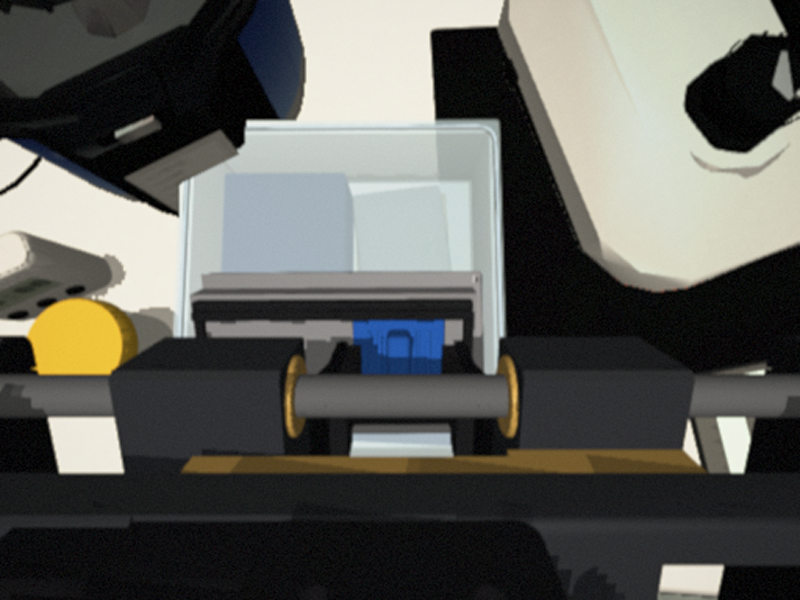

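The fingers straddle the ridge, which is at (399,345) with the fingers at about 350 and 455. Closing now.

>>> {"name": "play_rows", "arguments": {"commands": [{"fingers":1,"tx":0.001,"ty":0,"tz":0,"ax":0,"ay":0,"az":0},{"fingers":1,"tx":0.001,"ty":0,"tz":0,"ax":0,"ay":0,"az":0},{"fingers":1,"tx":0.001,"ty":0,"tz":0,"ax":0,"ay":0,"az":0},{"fingers":1,"tx":0.001,"ty":0,"tz":0,"ax":0,"ay":0,"az":0},{"fingers":1,"tx":0.001,"ty":0,"tz":0,"ax":0,"ay":0,"az":0}]}}

```text
time_s: 5.22
tcp_pos: [0.5087, 0.3671, 0.127]
ee_rot: [[0.343, 0.074, -0.936], [0.028, -0.997, -0.069], [-0.939, -0.003, -0.344]]
wrist_force: [-2.8, 2.4, 1.5]
gripper_width: 0.101
```

>>> {"name": "play_rows", "arguments": {"commands": [{"fingers":1,"tx":0,"ty":0,"tz":0,"ax":0,"ay":0,"az":0},{"fingers":1,"tx":0,"ty":0,"tz":0,"ax":0,"ay":0,"az":0}]}}

```text
time_s: 5.38
tcp_pos: [0.5088, 0.3671, 0.127]
ee_rot: [[0.343, 0.074, -0.936], [0.028, -0.997, -0.068], [-0.939, -0.003, -0.344]]
wrist_force: [-3.6, 1.6, 2.5]
gripper_width: 0.095
```

>>> {"name": "play_rows", "arguments": {"commands": [{"fingers":1,"tx":0,"ty":-0.012,"tz":0,"ax":0,"ay":0,"az":0},{"fingers":1,"tx":0,"ty":-0.024,"tz":0,"ax":0,"ay":0,"az":0},{"fingers":1,"tx":0,"ty":-0.036,"tz":0,"ax":0,"ay":0,"az":0},{"fingers":1,"tx":0,"ty":-0.048,"tz":0,"ax":0,"ay":0,"az":0},{"fingers":1,"tx":0,"ty":-0.05,"tz":0,"ax":0,"ay":0,"az":0}]}}

```text
time_s: 5.8
tcp_pos: [0.5058, 0.4048, 0.127]
ee_rot: [[0.343, 0.073, -0.936], [0.025, -0.997, -0.069], [-0.939, -0.0, -0.344]]
wrist_force: [-4.3, -1.9, 7.4]
gripper_width: 0.094
```

>>> {"name": "play_rows", "arguments": {"commands": [{"fingers":1,"tx":0,"ty":-0.003,"tz":0,"ax":0,"ay":0,"az":0},{"fingers":1,"tx":0,"ty":-0.006,"tz":0,"ax":0,"ay":0,"az":0},{"fingers":1,"tx":0,"ty":-0.008,"tz":0,"ax":0,"ay":0,"az":0},{"fingers":1,"tx":0,"ty":-0.008,"tz":0,"ax":0,"ay":0,"az":0}]}}

```text
time_s: 6.13
tcp_pos: [0.5055, 0.4091, 0.1269]
ee_rot: [[0.343, 0.072, -0.937], [0.023, -0.997, -0.068], [-0.939, 0.002, -0.343]]
wrist_force: [-2.7, -2.1, 6.3]
gripper_width: 0.102
```

>>> {"name": "play_rows", "arguments": {"commands": [{"fingers":1,"tx":0,"ty":-0.003,"tz":0,"ax":0,"ay":0,"az":0},{"fingers":1,"tx":0,"ty":-0.003,"tz":0,"ax":0,"ay":0,"az":0},{"fingers":1,"tx":0,"ty":-0.003,"tz":0,"ax":0,"ay":0,"az":0}]}}

```text
time_s: 6.38
tcp_pos: [0.5055, 0.4093, 0.1269]
ee_rot: [[0.342, 0.069, -0.937], [0.019, -0.998, -0.067], [-0.939, 0.005, -0.343]]
wrist_force: [-4.2, -6.5, 8.7]
gripper_width: 0.097
```

The cover has reached its stop: the side force rose with no further travel. I'll release and back off along the normal.

>>> {"name": "play_rows", "arguments": {"commands": [{"fingers":0.3,"tx":0,"ty":0.004,"tz":0,"ax":0,"ay":0,"az":0},{"fingers":0.3,"tx":0,"ty":0.004,"tz":0,"ax":0,"ay":0,"az":0},{"fingers":0.3,"tx":0,"ty":0.004,"tz":0,"ax":0,"ay":0,"az":0},{"fingers":0.3,"tx":-0.03,"ty":0.004,"tz":0,"ax":0,"ay":0,"az":0},{"fingers":0.3,"tx":-0.08,"ty":0.004,"tz":0,"ax":0,"ay":0,"az":0}]}}

```text
time_s: 6.8
tcp_pos: [0.4841, 0.4048, 0.1781]
ee_rot: [[0.337, 0.071, -0.939], [0.017, -0.997, -0.069], [-0.942, 0.008, -0.337]]
wrist_force: [0.5, 0.6, 0.8]
gripper_width: 0.33
```

```bash
python3 - <<'E'
from h import *
L=frame(4.2);P=np.array([.5175,.368,.106])
s=r.sense();print(s['wrist_force'],s['gripper_width'])
go(P+.11*L[:,2]-.0*L[:,0],toolR(L))
E
```

```text
[0.53977759 0.56712425 0.81979294] 0.32988642121318135
now [0.4841 0.4048 0.1781] t 6.8
tx ty tz [-0.042   0.0525 -0.0052] a [ 0.      0.0017 -0.0026] mm [-31.5  39.4  -3.9] deg [ 0.   0.3 -0.5]
```

>>> {"name": "play_rows", "arguments": {"commands": [{"fingers":0.3,"tx":-0.04,"ty":0.052,"tz":-0.005,"ax":0,"ay":0,"az":0},{"fingers":0.3,"tx":-0.04,"ty":0.052,"tz":-0.005,"ax":0,"ay":0,"az":0},{"fingers":-0.5,"tx":-0.04,"ty":0.052,"tz":-0.005,"ax":0,"ay":0,"az":0},{"fingers":-0.5,"tx":-0.04,"ty":0.052,"tz":-0.005,"ax":0,"ay":0,"az":0},{"fingers":-0.5,"tx":-0.04,"ty":0.052,"tz":-0.005,"ax":0,"ay":0,"az":0}]}}

```text
time_s: 7.22
tcp_pos: [0.4811, 0.3678, 0.2107]
ee_rot: [[0.341, 0.073, -0.937], [0.024, -0.997, -0.068], [-0.94, 0.001, -0.342]]
wrist_force: [-0.3, -0.3, -0.2]
gripper_width: 0.496
```

```bash
python3 - <<'E'
from h import *
np.set_printoptions(precision=4,suppress=True)
s=r.sense();print(s['time_s'],s['tcp_pos'],s['ee_rot'],s['gripper_width'])
c=cam('wrist')
for k in('logger','cover_grip','reader_grip','stand'):
    print(k,[(np.round(q['uv'],1),round(q['score'],2),int(q['region'].sum()),cv2.minAreaRect(np.argwhere(q['region'])[:,::-1].astype(np.float32))) for q in spotter.silhouettes(k,c)[:2]])
im=c['image'][110:260,140:340]
save('f',cv2.resize(im,(800,600),interpolation=cv2.INTER_CUBIC))
np.savez('f.npz',R=c['R'],t=c['t'],K=[c['fx'],c['fy'],c['cx'],c['cy']])
E
```

```text
7.2167 [0.4811 0.3678 0.2107] [[ 0.3411  0.0725 -0.9372]
 [ 0.0241 -0.9974 -0.0684]
 [-0.9397  0.0008 -0.342 ]] 0.4961047906111477
logger [(array([258.9, 198.1]), 0.79, 256, ((259.5, 195.5), (17.0, 17.0), 90.0))]
cover_grip [(array([213.1, 197.7]), 0.73, 1526, ((212.5, 198.0), (40.0, 39.0), 90.0)), (array([111.5, 194.8]), 0.38, 2141, ((116.5, 193.0), (42.0, 63.0), 90.0))]
reader_grip [(array([473.4, 229.7]), 0.92, 311, ((472.0, 231.5), (11.0, 34.0), 90.0))]
stand [(array([447.2, 213.5]), 0.67, 803, ((434.5, 215.0), (22.0, 69.0), 90.0))]
```

View pics/f.png

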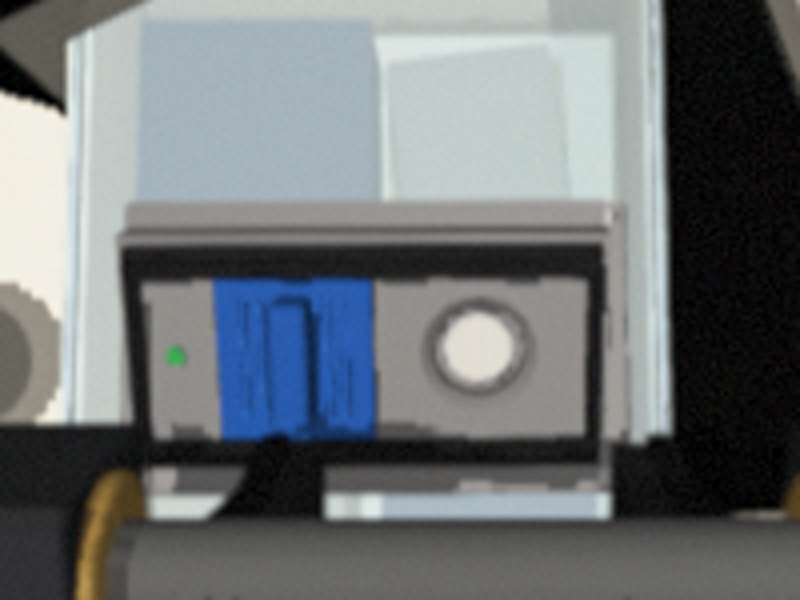

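The recess is fully uncovered. In the crop the button is at (478,347), which is (259.5,196.8) in the full picture, and the cover is open at (295,358). Next I compute the logger pose and a rough reader pose.

```bash
python3 - <<'E'
from h import *
np.set_printoptions(precision=4,suppress=True)
def ld(n):
    z=np.load(n+'.npz');K=z['K'];return dict(R=z['R'],t=z['t'],fx=K[0],fy=K[1],cx=K[2],cy=K[3])
c,f=ld('c'),ld('f')
for h in(.095,.0973,.1):print('logger',onz(f,(259.5,196.75),h))
a,b,d=[onz(c,np.array(u)/1.5625,.024) for u in((618,118),(668,190),(703,58))]
for v in(b-a,d-a):print(a,v,np.linalg.norm(v),np.degrees(np.arctan2(v[1],v[0])))
S=cam('scene');D=cam('side')
obs=[]
for k in('reader_grip','stand'):
    q=[(x,spotter.find_in(k,x)) for x in(S,D)];o=[(x,y[0]['uv']) for x,y in q if y];print(k,tri(o) if len(o)>1 else 0)
p=np.array([.492,.152,.32])
yaw=np.degrees(np.arctan2(*(d-a)[1::-1]))
R=np.array(toolR(frame(4.2,0)));go(p,R)
E
```

```text
logger [0.5207 0.3676 0.095 ]
logger [0.5205 0.3676 0.0973]
logger [0.5202 0.3676 0.1   ]
[0.52   0.1999 0.024 ] [-0.0703 -0.0191  0.    ] 0.07288501249561852 -164.77925943071696
[0.52   0.1999 0.024 ] [ 0.0129 -0.0728  0.    ] 0.07395625900326278 -79.93835096967935
reader_grip (array([0.5052, 0.1644, 0.0782]), [array([-0.7,  1.3]), array([ 1.2, -1.2])])
stand (array([0.4798, 0.1451, 0.0241]), [array([ 0.5, -0.9]), array([-0.9,  0.8])])
now [0.4812 0.3678 0.2121] t 7.77
tx ty tz [-0.1376  0.2879 -0.0433] a [-0.0003 -0.1115  0.0002] mm [-103.2  215.9  -32.5] deg [ -0.  -20.1   0. ]
```

```bash
python3 - <<'E'
from h import *
np.set_printoptions(precision=3,suppress=True)
S=cam('scene')
for n,u,h in(('carton front-left bottom',(540,460),0),('carton top-left-front?',(570,395),.2),('carton left back',(565,375),.0),('mic base front L',(452,330),.02),('mic base front R',(535,345),.02),('mic stage front',(462,255),.12),('mic stage R',(552,278),.12),('mic arm front',(485,200),.25)):
    print(n,onz(S,np.array(u)/1.5625,h))
D=cam('side')
im=np.hstack([S['image'][150:350,240:440],D['image'][150:350,220:420]]);save('g',cv2.resize(im,(800,400),interpolation=cv2.INTER_CUBIC))
E
```

```text
carton front-left bottom [0.454 0.017 0.   ]
carton top-left-front? [0.449 0.01  0.2  ]
carton left back [0.616 0.051 0.   ]
mic base front L [0.574 0.249 0.02 ]
mic base front R [0.628 0.116 0.02 ]
mic stage front [0.652 0.284 0.12 ]
mic stage R [0.691 0.135 0.12 ]
mic arm front [0.658 0.258 0.25 ]
```

View pics/g.png

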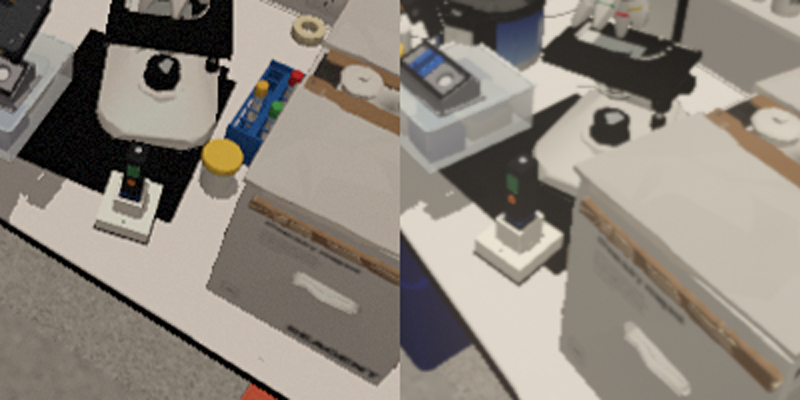

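Carton's left face is near y≈0.02–0.05, and the microscope's stage and head are at x>0.65. The reader stands at about (0.49,0.153) and the corridor is free. Moving above the reader.

```bash
python3 - <<'E'
from h import *
go([.475,.153,.30],toolR(frame(12,0)))
E
```

```text
now [0.4812 0.3678 0.2123] t 7.87
tx ty tz [-0.1202  0.2849 -0.013 ] a [-0.0432 -0.1114 -0.0073] mm [-90.1 213.7  -9.8] deg [ -7.8 -20.1  -1.3]
```

>>> {"name": "play_rows", "arguments": {"commands": [{"fingers":-1,"tx":-0.12,"ty":0.285,"tz":-0.013,"ax":-0.043,"ay":-0.111,"az":-0.007},{"fingers":-1,"tx":-0.12,"ty":0.285,"tz":-0.013,"ax":-0.043,"ay":-0.111,"az":-0.007},{"fingers":-1,"tx":-0.12,"ty":0.285,"tz":-0.013,"ax":-0.043,"ay":-0.111,"az":-0.007},{"fingers":-1,"tx":-0.12,"ty":0.285,"tz":-0.013,"ax":-0.043,"ay":-0.111,"az":-0.007},{"fingers":-1,"tx":-0.12,"ty":0.285,"tz":-0.013,"ax":-0.043,"ay":-0.111,"az":-0.007}]}}

```text
time_s: 8.28
tcp_pos: [0.4802, 0.2033, 0.2799]
ee_rot: [[-0.0, 0.208, -0.978], [0.002, -0.978, -0.208], [-1.0, -0.002, 0.0]]
wrist_force: [2.2, -0.1, 2.0]
gripper_width: 0.979
```

```bash
python3 - <<'E'
from h import *
go([.475,.153,.30],toolR(frame(12,0)))
E
```

```text
now [0.4802 0.2033 0.2799] t 8.28
tx ty tz [-0.0269  0.0641  0.0208] a [0.0001 0.     0.0006] mm [-20.2  48.1  15.6] deg [0.  0.  0.1]
```

>>> {"name": "play_rows", "arguments": {"commands": [{"fingers":-1,"tx":-0.025,"ty":0.045,"tz":0.015,"ax":0,"ay":0,"az":0},{"fingers":-1,"tx":-0.025,"ty":0.06,"tz":0.02,"ax":0,"ay":0,"az":0},{"fingers":-1,"tx":-0.025,"ty":0.06,"tz":0.02,"ax":0,"ay":0,"az":0},{"fingers":-1,"tx":-0.025,"ty":0.06,"tz":0.02,"ax":0,"ay":0,"az":0}]}}

```text
time_s: 8.62
tcp_pos: [0.4723, 0.1558, 0.2974]
ee_rot: [[0.001, 0.206, -0.979], [-0.0, -0.979, -0.206], [-1.0, 0.0, -0.001]]
wrist_force: [-0.5, 0.3, 0.1]
gripper_width: 1.005
```

```bash
python3 - <<'E'
from h import *
np.set_printoptions(precision=4,suppress=True)
s=r.sense();print(s['time_s'],s['tcp_pos'],s['ee_rot'],s['gripper_width'])
c=cam('wrist')
for k in('reader_grip','stand'):
    print(k,[(np.round(q['uv'],1),round(q['score'],2),int(q['region'].sum()),cv2.minAreaRect(np.argwhere(q['region'])[:,::-1].astype(np.float32))) for q in spotter.silhouettes(k,c)[:2]])
save('i',cv2.resize(c['image'],(800,600),interpolation=cv2.INTER_CUBIC))
np.savez('i.npz',R=c['R'],t=c['t'],K=[c['fx'],c['fy'],c['cx'],c['cy']])
E
```

```text
8.6167 [0.4723 0.1558 0.2974] [[ 0.0015  0.2061 -0.9785]
 [-0.     -0.9785 -0.2061]
 [-1.      0.0003 -0.0014]] 1.0047359616890574
reader_grip [(array([260.6, 161.5]), 0.66, 721, ((264.0, 163.5), (35.0, 22.0), 90.0))]
stand [(array([259.3, 145.3]), 0.55, 1643, ((261.71258544921875, 154.16506958007812), (53.17529296875, 46.144989013671875), 88.02507019042969))]
```

View pics/i.png

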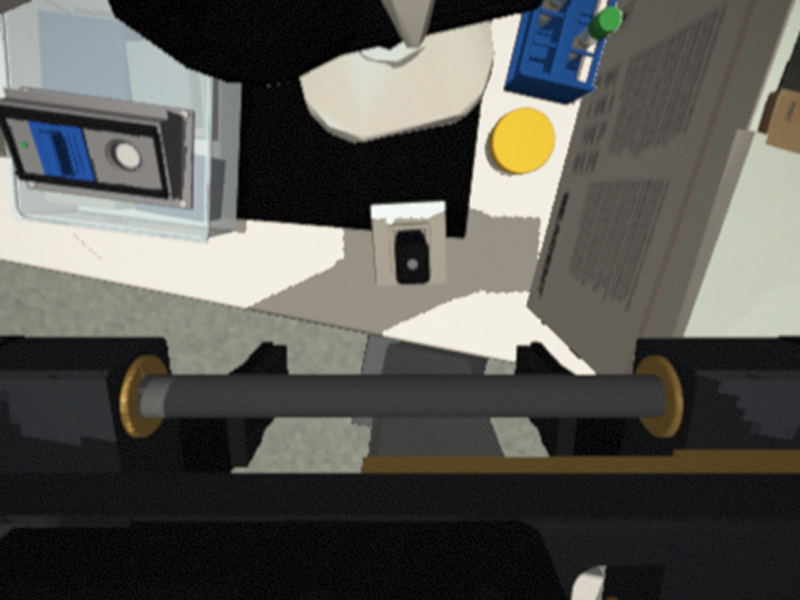

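The stand is at (410,245), rotated about 2.5° from the tool. The centre of the reader's top (white dot) is at (412,263). The carton's left edge is at about x≥530, well to the right.

```bash
python3 - <<'E'
from h import *
np.set_printoptions(precision=4,suppress=True)
z=np.load('i.npz');K=z['K'];c=dict(R=z['R'],t=z['t'],fx=K[0],fy=K[1],cx=K[2],cy=K[3])
f=lambda u,h:onz(c,np.array(u)/1.5625,h)
print('top',f((412,263),.134))
p=[f(u,.024) for u in((372,205),(445,201),(375,286),(446,284))]
for a,b in((0,1),(2,3),(0,2),(1,3)):v=p[b]-p[a];print(v,np.linalg.norm(v),np.degrees(np.arctan2(v[1],v[0])))
print(np.mean(p,0))
print('carton edge',f((528,305),0),f((560,200),0), f((640,330),.2))
print('button',f((126,153),.0973))
t=f((412,263),.134)
go([t[0],t[1],.16],toolR(frame(13,0)))
E
```

```text
top [0.4918 0.1517 0.134 ]
[ 0.0169 -0.0635  0.    ] 0.06567361787239799 -75.06969485163735
[ 0.0156 -0.0649  0.    ] 0.06670502394279472 -76.49319424769986
[-0.0725 -0.0169  0.    ] 0.0744572969571839 -166.8548324515393
[-0.0738 -0.0183  0.    ] 0.07608951439167995 -166.05515257663475
[0.491  0.1511 0.024 ]
carton edge [0.4538 0.0209 0.    ] [0.5592 0.0192 0.    ] [0.4911 0.0235 0.2   ]
button [0.522  0.3684 0.0973]
now [0.4723 0.157  0.2965] t 8.77
tx ty tz [ 0.1821  0.0121 -0.024 ] a [-0.0053  0.0001 -0.0005] mm [136.5   9.  -18. ] deg [-1.   0.  -0.1]
```

>>> {"name": "play_rows", "arguments": {"commands": [{"fingers":-1,"tx":0.05,"ty":0.012,"tz":-0.024,"ax":-0.011,"ay":0,"az":0},{"fingers":-1,"tx":0.1,"ty":0.012,"tz":-0.024,"ax":-0.011,"ay":0,"az":0},{"fingers":-1,"tx":0.13,"ty":0.012,"tz":-0.024,"ax":-0.011,"ay":0,"az":0},{"fingers":-1,"tx":0.13,"ty":0.012,"tz":-0.024,"ax":-0.011,"ay":0,"az":0},{"fingers":-1,"tx":0.13,"ty":0.012,"tz":-0.024,"ax":-0.011,"ay":0,"az":0}]}}

```text
time_s: 9.18
tcp_pos: [0.4919, 0.1515, 0.1989]
ee_rot: [[-0.001, 0.243, -0.97], [-0.003, -0.97, -0.243], [-1.0, 0.003, 0.002]]
wrist_force: [-0.2, 0.9, 0.6]
gripper_width: 1.002
```

```bash
python3 - <<'E'
from h import *
np.set_printoptions(precision=4,suppress=True)
z=np.load('i.npz');K=z['K'];c=dict(R=z['R'],t=z['t'],fx=K[0],fy=K[1],cx=K[2],cy=K[3])
z=np.load('f.npz');K=z['K'];f=dict(R=z['R'],t=z['t'],fx=K[0],fy=K[1],cx=K[2],cy=K[3])
print(tri([(c,np.array([126,153])/1.5625),(f,np.array([259.5,196.75]))]))
print(r.sense()['wrist_force'])
go([.4915,.1515,.104],toolR(frame(14,0)))
E
```

```text
(array([0.5213, 0.3678, 0.0978]), [array([0.2, 0.8]), array([-0.1, -0.9])])
[-0.1812  0.8511  0.6048]
now [0.4919 0.1515 0.1989] t 9.18
tx ty tz [ 0.1266 -0.0005  0.0003] a [ 0.0003  0.0006 -0.0009] mm [94.9 -0.4  0.2] deg [ 0.1  0.1 -0.2]
```

>>> {"name": "play_rows", "arguments": {"commands": [{"fingers":-1,"tx":0.05,"ty":0,"tz":0,"ax":0,"ay":0,"az":0},{"fingers":-1,"tx":0.09,"ty":0,"tz":0,"ax":0,"ay":0,"az":0},{"fingers":-1,"tx":0.115,"ty":0,"tz":0,"ax":0,"ay":0,"az":0},{"fingers":-1,"tx":0.127,"ty":0,"tz":0,"ax":0,"ay":0,"az":0},{"fingers":-1,"tx":0.127,"ty":0,"tz":0,"ax":0,"ay":0,"az":0}]}}

```text
time_s: 9.6
tcp_pos: [0.4925, 0.1515, 0.1046]
ee_rot: [[0.001, 0.242, -0.97], [-0.001, -0.97, -0.242], [-1.0, 0.002, -0.0]]
wrist_force: [-1.0, -0.9, 0.2]
gripper_width: 1.0
```

>>> {"name": "play_rows", "arguments": {"commands": [{"fingers":1,"tx":0,"ty":0,"tz":0,"ax":0,"ay":0,"az":0},{"fingers":1,"tx":0,"ty":0,"tz":0,"ax":0,"ay":0,"az":0},{"fingers":1,"tx":0,"ty":0,"tz":0,"ax":0,"ay":0,"az":0},{"fingers":1,"tx":0,"ty":0,"tz":0,"ax":0,"ay":0,"az":0},{"fingers":1,"tx":0,"ty":0,"tz":0,"ax":0,"ay":0,"az":0}]}}

```text
time_s: 10.02
tcp_pos: [0.4927, 0.1511, 0.1058]
ee_rot: [[0.003, 0.241, -0.971], [0.0, -0.971, -0.241], [-1.0, 0.0, -0.003]]
wrist_force: [-0.7, 0.4, 0.3]
gripper_width: 0.707
```

>>> {"name": "play_rows", "arguments": {"commands": [{"fingers":1,"tx":0,"ty":0,"tz":0,"ax":0,"ay":0,"az":0},{"fingers":1,"tx":0,"ty":0,"tz":0,"ax":0,"ay":0,"az":0},{"fingers":1,"tx":0,"ty":0,"tz":0,"ax":0,"ay":0,"az":0}]}}

```text
time_s: 10.27
tcp_pos: [0.4923, 0.1508, 0.105]
ee_rot: [[0.001, 0.241, -0.971], [-0.001, -0.971, -0.241], [-1.0, 0.001, -0.001]]
wrist_force: [-0.1, -0.5, 0.4]
gripper_width: 0.481
```

>>> {"name": "play_rows", "arguments": {"commands": [{"fingers":1,"tx":0,"ty":0,"tz":0,"ax":0,"ay":0,"az":0},{"fingers":1,"tx":0,"ty":0,"tz":0,"ax":0,"ay":0,"az":0},{"fingers":1,"tx":0,"ty":0,"tz":0,"ax":0,"ay":0,"az":0},{"fingers":1,"tx":0,"ty":0,"tz":0,"ax":0,"ay":0,"az":0},{"fingers":1,"tx":0,"ty":0,"tz":0,"ax":0,"ay":0,"az":0}]}}

```text
time_s: 10.68
tcp_pos: [0.4923, 0.1508, 0.1048]
ee_rot: [[0.001, 0.241, -0.971], [-0.001, -0.971, -0.241], [-1.0, 0.001, -0.001]]
wrist_force: [0.3, -0.5, -0.3]
gripper_width: 0.274
```

>>> {"name": "play_rows", "arguments": {"commands": [{"fingers":1,"tx":0,"ty":0,"tz":0,"ax":0,"ay":0,"az":0},{"fingers":1,"tx":0,"ty":0,"tz":0,"ax":0,"ay":0,"az":0},{"fingers":1,"tx":0,"ty":0,"tz":0,"ax":0,"ay":0,"az":0}]}}

```text
time_s: 10.93
tcp_pos: [0.4923, 0.1509, 0.1048]
ee_rot: [[0.001, 0.241, -0.971], [-0.001, -0.971, -0.241], [-1.0, 0.001, -0.001]]
wrist_force: [0.3, 0.4, -0.1]
gripper_width: 0.28
```

Gripped at 24 mm. Lifting straight up.

>>> {"name": "play_rows", "arguments": {"commands": [{"fingers":1,"tx":-0.02,"ty":0,"tz":0,"ax":0,"ay":0,"az":0},{"fingers":1,"tx":-0.05,"ty":0,"tz":0,"ax":0,"ay":0,"az":0},{"fingers":1,"tx":-0.085,"ty":0,"tz":0,"ax":0,"ay":0,"az":0},{"fingers":1,"tx":-0.12,"ty":0,"tz":0,"ax":0,"ay":0,"az":0},{"fingers":1,"tx":-0.15,"ty":0,"tz":0,"ax":0,"ay":0,"az":0}]}}

```text
time_s: 11.35
tcp_pos: [0.492, 0.1509, 0.2188]
ee_rot: [[0.002, 0.241, -0.971], [-0.001, -0.971, -0.241], [-1.0, 0.001, -0.002]]
wrist_force: [0.3, -0.1, -1.0]
gripper_width: 0.275
```

>>> {"name": "play_rows", "arguments": {"commands": [{"fingers":1,"tx":-0.03,"ty":0,"tz":0,"ax":0,"ay":0,"az":0},{"fingers":1,"tx":-0.07,"ty":0,"tz":0,"ax":0,"ay":0,"az":0},{"fingers":1,"tx":-0.1,"ty":0,"tz":0,"ax":0,"ay":0,"az":0},{"fingers":1,"tx":-0.1,"ty":0,"tz":0,"ax":0,"ay":0,"az":0},{"fingers":1,"tx":-0.1,"ty":0,"tz":0,"ax":0,"ay":0,"az":0}]}}

```text
time_s: 11.77
tcp_pos: [0.4921, 0.1512, 0.2933]
ee_rot: [[0.003, 0.241, -0.971], [0.001, -0.971, -0.241], [-1.0, -0.0, -0.003]]
wrist_force: [0.0, 0.9, -2.5]
gripper_width: 0.273
```

```bash
python3 - <<'E'
from h import *
np.set_printoptions(precision=4,suppress=True)
s=r.sense();print(s['wrist_force'],s['moment'],s['gripper_width'],s['ee_rot'])
L=frame(4.2);B=np.array([.521,.3678,.0975])
go(B+(.0988+.05)*L[:,2],toolR(L))
go(B+(.0988+.10)*L[:,2],toolR(L))
E
```

```text
[ 0.0295  0.9302 -2.5454] [-0.0272  0.0812 -0.0495] 0.27348901229343464 [[ 0.0031  0.2407 -0.9706]
 [ 0.0012 -0.9706 -0.2407]
 [-1.     -0.0004 -0.0033]]
now [0.4921 0.1512 0.2933] t 11.77
tx ty tz [ 0.0748 -0.2824 -0.0398] a [0.0535 0.1098 0.0097] mm [  56.1 -211.8  -29.9] deg [ 9.6 19.8  1.7]
now [0.4921 0.1512 0.2933] t 11.77
tx ty tz [ 0.0121 -0.2863 -0.0175] a [0.0535 0.1098 0.0097] mm [   9.1 -214.7  -13.2] deg [ 9.6 19.8  1.7]
```

>>> {"name": "play_rows", "arguments": {"commands": [{"fingers":1,"tx":0.002,"ty":-0.05,"tz":-0.003,"ax":0.01,"ay":0.02,"az":0.002},{"fingers":1,"tx":0.005,"ty":-0.1,"tz":-0.007,"ax":0.02,"ay":0.045,"az":0.004},{"fingers":1,"tx":0.008,"ty":-0.15,"tz":-0.01,"ax":0.035,"ay":0.07,"az":0.006},{"fingers":1,"tx":0.01,"ty":-0.2,"tz":-0.013,"ax":0.045,"ay":0.09,"az":0.008},{"fingers":1,"tx":0.012,"ty":-0.25,"tz":-0.017,"ax":0.053,"ay":0.11,"az":0.01}]}}

```text
time_s: 12.18
tcp_pos: [0.4575, 0.3368, 0.2815]
ee_rot: [[0.341, 0.074, -0.937], [0.022, -0.997, -0.07], [-0.94, 0.004, -0.342]]
wrist_force: [2.2, -0.8, -0.6]
gripper_width: 0.27
```

```bash
python3 - <<'E'
from h import *
L=frame(4.2);B=np.array([.521,.3678,.0975])
go(B+(.0988+.06)*L[:,2],toolR(L))
E
```

```text
now [0.4575 0.3368 0.2815] t 12.18
tx ty tz [ 0.0486 -0.0351  0.0017] a [ 0.0005  0.0001 -0.001 ] mm [ 36.5 -26.3   1.3] deg [ 0.1  0.  -0.2]
```

>>> {"name": "play_rows", "arguments": {"commands": [{"fingers":1,"tx":0.015,"ty":-0.02,"tz":0.002,"ax":0,"ay":0,"az":0},{"fingers":1,"tx":0.035,"ty":-0.035,"tz":0.002,"ax":0,"ay":0,"az":0},{"fingers":1,"tx":0.049,"ty":-0.035,"tz":0.002,"ax":0,"ay":0,"az":0},{"fingers":1,"tx":0.049,"ty":-0.035,"tz":0.002,"ax":0,"ay":0,"az":0},{"fingers":1,"tx":0.049,"ty":-0.035,"tz":0.002,"ax":0,"ay":0,"az":0}]}}

```text
time_s: 12.6
tcp_pos: [0.4677, 0.3619, 0.2457]
ee_rot: [[0.338, 0.074, -0.938], [0.019, -0.997, -0.072], [-0.941, 0.007, -0.338]]
wrist_force: [0.7, 0.0, -0.9]
gripper_width: 0.273
```

```bash
python3 - <<'E'
from h import *
np.set_printoptions(precision=4,suppress=True)
L=frame(4.2);B=np.array([.521,.3678,.0975])
print(r.sense()['wrist_force']);W=cam('wrist')
T=np.array(r.sense()['tcp_pos']);E=np.array(r.sense()['ee_rot'])
tip=T+E[:,0]*.0988;print('tip est',tip)
go(B+(.0988+.02)*L[:,2],toolR(L))
pics=[]
for n in('scene','side'):
    c=cam(n);q=spotter.find_in('nose_tip',c);g=spotter.find_in('logger',c)
    print(n,[(x['uv'],x['score']) for x in q[:2]],'pred',proj(c,tip),'logger',[(x['uv'],x['score']) for x in g[:2]],proj(c,B))
    u=proj(c,B+.03*L[:,2]).astype(int);pics.append(cv2.resize(c['image'][u[1]-50:u[1]+50,u[0]-45:u[0]+22],(268,400),interpolation=cv2.INTER_CUBIC))
q=spotter.find_in('nose_tip',W);print([(x['uv'],x['score']) for x in q[:2]],proj(W,tip),proj(W,B))
pics.append(cv2.resize(W['image'][130:260,210:297],(268,400),interpolation=cv2.INTER_CUBIC))
save('j',np.hstack(pics))
E
```

```text
[ 0.7345  0.0154 -0.8798]
tip est [0.5016 0.3643 0.1542]
now [0.4681 0.3623 0.2471] t 12.65
tx ty tz [ 0.0533 -0.0024  0.0015] a [ 0.0009  0.0008 -0.0014] mm [39.9 -1.8  1.1] deg [ 0.2  0.1 -0.2]
scene [] pred [237.0339 176.1517] logger [] [241.4256 185.8169]
side [] pred [235.9569 173.4562] logger [] [242.6423 189.5595]
[([252.6, 187.4], 0.33)] [255.7521 200.1023] [253.5649 185.6849]
```

View pics/j.png

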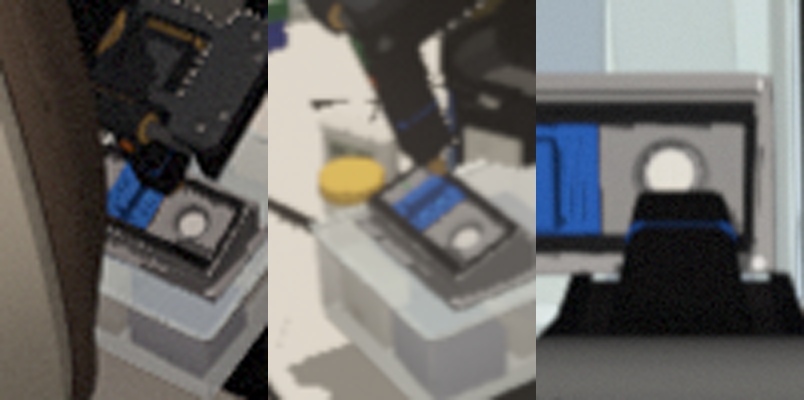

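In the wrist view the button is where predicted (253.8,185.3), and the reader's axis appears about 1.5 px right of its prediction, so I shift the target about 0.7 mm. Next I hover 12 mm above the disc and check the nose in the fixed cameras.

```bash
python3 - <<'E'
from h import *
L=frame(4.2);B=np.array([.521,.3685,.0975])
go(B+(.0988+.013)*L[:,2],toolR(L))
E
```

```text
now [0.4685 0.3628 0.2486] t 13.0
tx ty tz [ 0.0644 -0.0026  0.0027] a [ 0.0006  0.0002 -0.0005] mm [48.3 -1.9  2. ] deg [ 0.1  0.  -0.1]
```

>>> {"name": "play_rows", "arguments": {"commands": [{"fingers":1,"tx":0.02,"ty":-0.0026,"tz":0.0027,"ax":0.0006,"ay":0,"az":0},{"fingers":1,"tx":0.04,"ty":-0.0026,"tz":0.0027,"ax":0.0006,"ay":0,"az":0},{"fingers":1,"tx":0.055,"ty":-0.0026,"tz":0.0027,"ax":0.0006,"ay":0,"az":0},{"fingers":1,"tx":0.064,"ty":-0.0026,"tz":0.0027,"ax":0.0006,"ay":0,"az":0},{"fingers":1,"tx":0.064,"ty":-0.0026,"tz":0.0027,"ax":0.0006,"ay":0,"az":0}]}}

```text
time_s: 13.42
tcp_pos: [0.4826, 0.365, 0.2007]
ee_rot: [[0.339, 0.072, -0.938], [0.02, -0.997, -0.069], [-0.941, 0.005, -0.339]]
wrist_force: [0.1, -0.7, -0.7]
gripper_width: 0.276
```

>>> {"name": "play_rows", "arguments": {"commands": [{"fingers":1,"tx":0,"ty":0,"tz":0,"ax":0,"ay":0,"az":0},{"fingers":1,"tx":0,"ty":0,"tz":0,"ax":0,"ay":0,"az":0},{"fingers":1,"tx":0,"ty":0,"tz":0,"ax":0,"ay":0,"az":0}]}}

```text
time_s: 13.67
tcp_pos: [0.4828, 0.3663, 0.2033]
ee_rot: [[0.341, 0.073, -0.937], [0.024, -0.997, -0.069], [-0.94, 0.001, -0.342]]
wrist_force: [0.5, -0.2, -1.6]
gripper_width: 0.273
```

```bash
python3 - <<'E'
from h import *
np.set_printoptions(precision=4,suppress=True)
L=frame(4.2);B=np.array([.521,.3685,.0975])
s=r.sense();print(s['wrist_force'])
T=np.array(s['tcp_pos']);E=np.array(s['ee_rot']);tip=T+E[:,0]*.0988
go(B+(.0988+.013)*L[:,2],toolR(L))
pics=[]
for n in('scene','side'):
    c=cam(n);u=proj(c,B).astype(int);o=u-[30,35];print(n,'origin',o,'B',(proj(c,B)-o)*6.67,'tip',(proj(c,tip)-o)*6.67, 'tip on B',(proj(c,B+.098*0*L[:,2])-o)*6.67)
    pics.append(cv2.resize(c['image'][o[1]:o[1]+60,o[0]:o[0]+60],(400,400),interpolation=cv2.INTER_CUBIC))
save('k',np.hstack(pics))
E
```

```text
[ 0.456  -0.1987 -1.5963]
now [0.4828 0.3663 0.2033] t 13.67
tx ty tz [0.0009 0.0008 0.0003] a [ 0.0001 -0.     -0.0003] mm [0.7 0.6 0.2] deg [ 0.  -0.  -0.1]
scene origin [211 150] B [201.4989 238.128 ] tip [192.9738 223.1189] tip on B [201.4989 238.128 ]
side origin [212 154] B [203.495  236.3093] tip [192.2943 211.5875] tip on B [203.495  236.3093]
```

View pics/k.png

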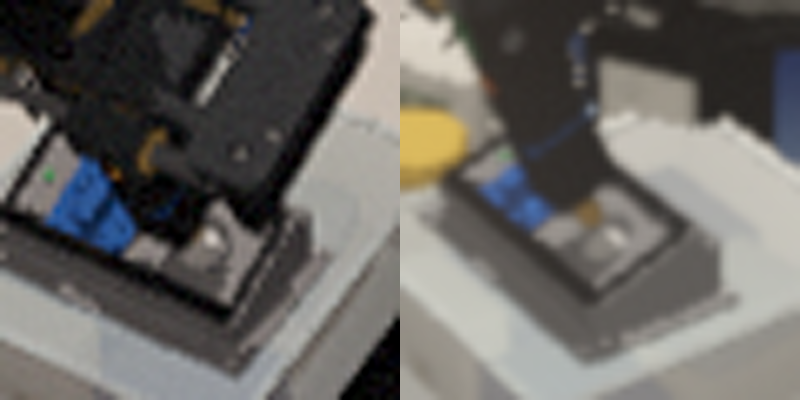

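```bash
python3 - <<'E'
from h import *
np.set_printoptions(precision=3,suppress=True)
L=frame(4.2);B=np.array([.521,.3678,.0975]);obs=[]
for n,px in(('scene',(191,222)),('side',(466-268,237))):
    c=cam(n);u=proj(c,B+.03*L[:,2]).astype(int)
    f=np.array([4,4.]);uv=(np.array(px)+.5)/f-.5+u-[45,50]
    obs.append((c,uv));d=uv-proj(c,B)
    J=np.column_stack([proj(c,B+.001*L[:,i])-proj(c,B) for i in range(3)])
    print(n,'seen-pred',d,'px per mm along lx,ly,n',J)
    if n=='side':
        t=np.array([.5016,.3643,.1542]);print('tip seen-pred',(np.array([169,165])+.5)/f-.5+u-[45,50]-proj(c,t))
    if n=='scene':
        t=np.array([.5016,.3643,.1542]);print('tip seen-pred',(np.array([178,183])+.5)/f-.5+u-[45,50]-proj(c,t))
print(tri(obs),L.T@(tri(obs)[0]-B)*1000)
E
```

```text
scene seen-pred [-1.051  0.308] px per mm along lx,ly,n [[ 0.189 -0.324 -0.084]
 [-0.32  -0.147 -0.152]]
tip seen-pred [0.095 0.224]
side seen-pred [-0.517  0.315] px per mm along lx,ly,n [[ 0.301 -0.215 -0.119]
 [-0.229 -0.178 -0.259]]
tip seen-pred [-1.073 -1.575]
(array([0.521, 0.371, 0.094]), [array([ 0.1, -0.1]), array([-0.1,  0.1])]) [-0.759  3.486 -3.23 ]
```

```bash
python3 - <<'E'
from h import *
np.set_printoptions(precision=2,suppress=True)
c=viewer.capture('wrist');M=np.linalg.inv(np.array(c['mount']));c['R']=M[:3,:3];c['t']=M[:3,3]
for x,y,z in((.0808,0,-.015),(.0808,-.012,-.015),(.0808,.012,-.015),(.04,-.012,-.015),(.04,.012,-.015),(.0988,0,0)):print((x,y,z),proj(c,(x,y,z)))
s=r.sense();E=np.array(s['ee_rot']);B=np.array([.521,.3685,.0975]);print('B',proj(c,E.T@(B-s['tcp_pos'])))
save('l',cv2.resize(c['image'][160:250,200:320],(800,600),interpolation=cv2.INTER_CUBIC))
E
```

```text
(0.0808, 0, -0.015) [256.33 188.82]
(0.0808, -0.012, -0.015) [241.18 188.82]
(0.0808, 0.012, -0.015) [271.48 188.81]
(0.04, -0.012, -0.015) [238.03 203.09]
(0.04, 0.012, -0.015) [274.64 203.08]
(0.0988, 0, 0) [256.34 200.93]
B [256.44 196.75]
```

View pics/l.png

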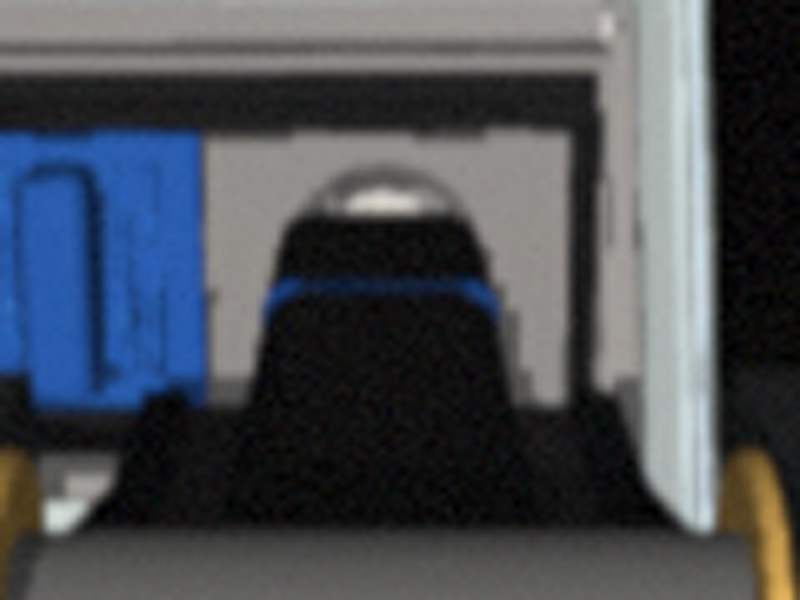

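The recess ring and the reader's axis share the same column (257.8 and 257.6). The reader's end sits about 3 px low in the row direction, so I shift +2 mm up the slope. After that I approach and look for contact by force.

>>> {"name": "play_rows", "arguments": {"commands": [{"fingers":1,"tx":0,"ty":0,"tz":-0.0027,"ax":0,"ay":0,"az":0},{"fingers":1,"tx":0.004,"ty":0,"tz":-0.0027,"ax":0,"ay":0,"az":0},{"fingers":1,"tx":0.008,"ty":0,"tz":-0.0027,"ax":0,"ay":0,"az":0},{"fingers":1,"tx":0.01,"ty":0,"tz":-0.0027,"ax":0,"ay":0,"az":0},{"fingers":1,"tx":0.01,"ty":0,"tz":-0.0027,"ax":0,"ay":0,"az":0}]}}

```text
time_s: 14.33
tcp_pos: [0.4871, 0.3657, 0.195]
ee_rot: [[0.339, 0.073, -0.938], [0.021, -0.997, -0.069], [-0.94, 0.004, -0.34]]
wrist_force: [-0.1, -0.5, -1.3]
gripper_width: 0.276
```

```bash
cat > f.py <<'E'
from h import *
np.set_printoptions(precision=4,suppress=True)
L=frame(4.2);B=np.array([.521,.3685,.0975])+.002*L[:,0]
F=[];P=[]
for i in range(4):
    cam('wrist');s=r.sense();F.append(s['wrist_force']);P.append(s['tcp_pos'])
s=r.sense();E=np.array(s['ee_rot']);p=np.mean(P,0)
print('F lx,ly,n',L.T@np.mean(F,0),'sd',np.std(F,0),'mom',s['moment'])
print('tip rel (mm) lx,ly,n',L.T@(p+E[:,0]*.0988-B)*1000,'tilt',np.degrees(np.arccos(-E[:,0]@L[:,2])),s['time_s'],s['gripper_width'])
E
python3 f.py
```

```text
F lx,ly,n [-0.7698  0.6431 -1.098 ] sd [0.1736 0.4345 0.395 ] mom [-0.0996  0.8265 -0.0314]
tip rel (mm) lx,ly,n [-0.478  -0.2095  5.0195] tilt 0.14996364542503288 14.5333 0.2765322786156662
```

>>> {"name": "play_rows", "arguments": {"commands": [{"fingers":1,"tx":0.002,"ty":0,"tz":-0.0006,"ax":0,"ay":0,"az":0},{"fingers":1,"tx":0.004,"ty":0,"tz":-0.0006,"ax":0,"ay":0,"az":0},{"fingers":1,"tx":0.004,"ty":0,"tz":-0.0006,"ax":0,"ay":0,"az":0}]}}

```text
time_s: 14.78
tcp_pos: [0.4885, 0.3661, 0.1928]
ee_rot: [[0.34, 0.073, -0.938], [0.022, -0.997, -0.069], [-0.94, 0.003, -0.341]]
wrist_force: [0.0, -0.4, -1.4]
gripper_width: 0.271
```

```bash
python3 f.py
```

```text
F lx,ly,n [-0.3784 -0.2074 -1.1534] sd [0.2884 0.3664 0.209 ] mom [-0.1077  0.8396 -0.0507]
tip rel (mm) lx,ly,n [ 0.0034 -0.1654  2.1418] tilt 0.14640599148593794 14.9833 0.2758629830295957
```

>>> {"name": "play_rows", "arguments": {"commands": [{"fingers":1,"tx":0.001,"ty":0,"tz":0,"ax":0,"ay":0,"az":0},{"fingers":1,"tx":0.002,"ty":0,"tz":0,"ax":0,"ay":0,"az":0},{"fingers":1,"tx":0.002,"ty":0,"tz":0,"ax":0,"ay":0,"az":0}]}}

```text
time_s: 15.23
tcp_pos: [0.489, 0.3662, 0.1916]
ee_rot: [[0.34, 0.073, -0.938], [0.022, -0.997, -0.069], [-0.94, 0.003, -0.341]]
wrist_force: [0.4, -0.6, -1.6]
gripper_width: 0.276
```

```bash
python3 f.py
```

```text
F lx,ly,n [-0.5104 -0.1382 -1.3316] sd [0.2331 0.211  0.4583] mom [-0.0905  0.8508 -0.0369]
tip rel (mm) lx,ly,n [ 0.0184 -0.14    0.6886] tilt 0.14995515320510075 15.4333 0.27485936769092817
```

Still free, with a baseline of about −1.2 N along the normal. I continue in small steps.

>>> {"name": "play_rows", "arguments": {"commands": [{"fingers":1,"tx":0.001,"ty":0,"tz":0,"ax":0,"ay":0,"az":0},{"fingers":1,"tx":0.002,"ty":0,"tz":0,"ax":0,"ay":0,"az":0},{"fingers":1,"tx":0.002,"ty":0,"tz":0,"ax":0,"ay":0,"az":0}]}}

```text
time_s: 15.68
tcp_pos: [0.4896, 0.3664, 0.1905]
ee_rot: [[0.34, 0.073, -0.937], [0.023, -0.997, -0.069], [-0.94, 0.002, -0.341]]
wrist_force: [-1.6, -0.4, 1.0]
gripper_width: 0.277
```

```bash
python3 f.py
```

```text
F lx,ly,n [-1.5805 -0.0446  1.0229] sd [0.2796 0.2187 0.5213] mom [-0.1744  1.0308  0.0157]
tip rel (mm) lx,ly,n [ 0.1328 -0.0215 -0.5622] tilt 0.13562119614229276 15.8833 0.27009211278102013
```

>>> {"name": "play_rows", "arguments": {"commands": [{"fingers":1,"tx":0.001,"ty":0,"tz":0,"ax":0,"ay":0,"az":0},{"fingers":1,"tx":0.002,"ty":0,"tz":0,"ax":0,"ay":0,"az":0},{"fingers":1,"tx":0.002,"ty":0,"tz":0,"ax":0,"ay":0,"az":0}]}}

```text
time_s: 16.13
tcp_pos: [0.4901, 0.3664, 0.1891]
ee_rot: [[0.34, 0.073, -0.937], [0.023, -0.997, -0.069], [-0.94, 0.002, -0.341]]
wrist_force: [-2.0, 0.2, 1.5]
gripper_width: 0.275
```

```bash
python3 f.py
```

```text
F lx,ly,n [-1.6269 -0.3871  2.7795] sd [0.1524 0.4566 0.3902] mom [-0.2037  1.0813 -0.0271]
tip rel (mm) lx,ly,n [ 0.1538 -0.0299 -2.1112] tilt 0.13362863740986333 16.3333 0.27462308239091043
```

>>> {"name": "play_rows", "arguments": {"commands": [{"fingers":1,"tx":0.001,"ty":0,"tz":0,"ax":0,"ay":0,"az":0},{"fingers":1,"tx":0.002,"ty":0,"tz":0,"ax":0,"ay":0,"az":0},{"fingers":1,"tx":0.0027,"ty":0,"tz":0,"ax":0,"ay":0,"az":0},{"fingers":1,"tx":0.0027,"ty":0,"tz":0,"ax":0,"ay":0,"az":0},{"fingers":1,"tx":0.0027,"ty":0,"tz":0,"ax":0,"ay":0,"az":0}]}}

```text
time_s: 16.75
tcp_pos: [0.4908, 0.3665, 0.1872]
ee_rot: [[0.34, 0.073, -0.937], [0.023, -0.997, -0.069], [-0.94, 0.002, -0.341]]
wrist_force: [-2.2, -0.3, 4.5]
gripper_width: 0.272
```

```bash
python3 f.py; python3 - <<'E'
from h import *
pics=[]
B=[.522,.3685,.098]
for n in('scene','side'):
    c=cam(n);o=proj(c,B).astype(int)-[30,35];pics.append(cv2.resize(c['image'][o[1]:o[1]+60,o[0]:o[0]+60],(260,400),interpolation=cv2.INTER_CUBIC))
c=cam('wrist');pics.append(cv2.resize(c['image'][160:250,210:310],(280,400),interpolation=cv2.INTER_CUBIC))
save('m',np.hstack(pics))
E
```

```text
F lx,ly,n [-1.7806 -0.5314  4.6437] sd [0.1028 0.2703 0.2858] mom [-0.2286  1.2218 -0.0487]
tip rel (mm) lx,ly,n [ 0.1575 -0.0372 -4.1334] tilt 0.13163837811823154 16.95 0.2748821351908982
```

View pics/m.png

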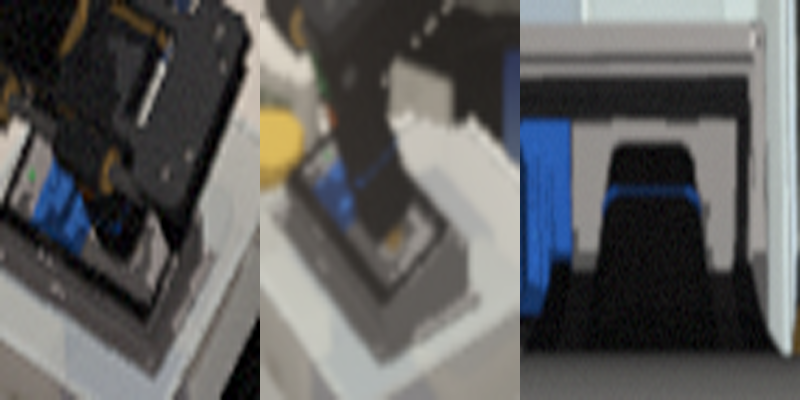

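The nose is seated in the recess: the side view shows brass at the button. Relative to the baseline the push is about 5.8 N, so about 3.8 mm of travel. I'll hold briefly, then hand in.

>>> {"name": "play_rows", "arguments": {"commands": [{"fingers":1,"tx":0,"ty":0,"tz":0,"ax":0,"ay":0,"az":0},{"fingers":1,"tx":0,"ty":0,"tz":0,"ax":0,"ay":0,"az":0},{"fingers":1,"tx":0,"ty":0,"tz":0,"ax":0,"ay":0,"az":0}]}}

```text
time_s: 17.35
tcp_pos: [0.4908, 0.3665, 0.1871]
ee_rot: [[0.34, 0.073, -0.937], [0.023, -0.997, -0.069], [-0.94, 0.002, -0.341]]
wrist_force: [-2.9, -0.2, 3.3]
gripper_width: 0.269
```

```bash
python3 f.py; python3 -c "
from station import job;print(job.finish_job())"
```

```text
F lx,ly,n [-1.5301 -0.3546  4.0258] sd [0.3    0.3995 0.358 ] mom [-0.2059  1.1367 -0.0779]
tip rel (mm) lx,ly,n [ 0.14   -0.0322 -4.2373] tilt 0.13449362162555922 17.55 0.27403203066192633
the job is handed in; nothing more can be done
None
```

I slid the blue cover fully open, then lifted the reader out of its stand and set its nose on the button, where the arm now holds it still. I handed the job in at 17.6 s.

- **Cover:** it moved 42 mm. Pushing further only raised the side force, so it was at its stop. A picture afterwards showed the recess fully uncovered.
- **Nose push:** contact came within 1 mm of the predicted depth of the disc. The force then rose at about 1 N/mm, as the spring should. The last readings were about 5.8 N and then 5.2 N above the free baseline, which suggests 3.2–3.8 mm of travel. The tip's own displacement since contact suggests about 4 mm. Half travel is 4 mm.
- **Squareness:** the tool is within about 0.2° of the face normal I estimated from the pictures. The reader's own tilt in the jaws was judged only from the pictures, at under 1°.
- **Centring:** the fixed cameras disagreed by 2–4 mm on where the button lies, so I relied on the closer wrist camera. I shifted the target 0.7 mm along the face and 2 mm up the slope, because the reader's end sat low in that picture. The last side picture shows the brass nose in the recess.
- **Side force:** about 1 N of side force built up at contact and stayed.

I made no separate check at the end that the other things on the bench had not moved. No force reading suggested an unintended touch.

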